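Sort the key tags and put the gauge on its rest

TASK

Sort the things lying loose on the bench: put the two key tags that carry a split ring into the tray with the sample rings on its ledge, and the two tags without a ring into the tray with the sample white tag, one tag in each bay and lying flat on its floor; colour does not matter. Lay the steel plug gauge along its rest, its thin ends between the pegs. Leave the tin and the tally counter where they stand.

Things in the scene. Friction and masses are not known exactly. Their poses are not given: they have to be found in the camera images.
- ringed_a: Loose green key tag WITH a split ring: flat moulded body 26 mm (x) by 58 mm (y) by 8 mm high (z up); the thin ring stands at its -y end, up to 22 mm high, and makes it 72 mm long overall. Origin: underside, at half the overall length; the middle of the moulded body lies at y = +7 mm. Grasp the body across its width.
- ringed_b: Loose blue key tag WITH a split ring: flat moulded body 26 mm (x) by 58 mm (y) by 8 mm high (z up); the thin ring stands at its -y end, up to 22 mm high, and makes it 72 mm long overall. Origin: underside, at half the overall length; the middle of the moulded body lies at y = +7 mm. Grasp the body across its width.
- plain_a: Loose green key tag WITHOUT a ring (a blank): flat moulded body 26 mm (x) by 58 mm (y) by 8 mm high (z up). Origin: centre of the underside. Grasp across its 26 mm width.
- plain_b: Loose blue key tag WITHOUT a ring (a blank): flat moulded body 26 mm (x) by 58 mm (y) by 8 mm high (z up). Origin: centre of the underside. Grasp across its 26 mm width.
- gauge_mid (a point): Middle, on the axis, of the loose steel plug gauge: a round bar 80 mm long along its y, axis 7 mm above what it lies on. Thick knurled middle 14 mm in diameter from y = -20 to +24 mm; thin ends 6 mm in diameter. It can roll: x and z may point anywhere round the bar. Grasp the middle across the bar.
- ring_tray: Fixed grey two-bay tray, 168 x 98 mm; floor 3 mm thick, walls 4 mm thick, tops 10 mm above the desk. Origin: underside, below the middle of the divider. Bay centres at x = +41 and -41 mm, y = 0; each bay 78 (x) by 90 mm (y) inside. Ledge at its -x side, 36 mm wide, 8 mm high, with two steel sample rings (27 mm) fixed flat on it: for tags with a ring.
- blank_tray: Fixed grey two-bay tray, 168 x 98 mm; floor 3 mm thick, walls 4 mm thick, tops 10 mm above the desk. Origin: underside, below the middle of the divider. Bay centres at x = +41 and -41 mm, y = 0; each bay 78 (x) by 90 mm (y) inside. Ledge at its -x side, 36 mm wide, 8 mm high, with one plain white sample tag fixed on it (top 17 mm above the desk): for tags without a ring.
- gauge_rest: Fixed aluminium rest of the gauge: plate 70 mm (x) by 100 mm (y) by 6 mm high with four steel pegs, 6 mm in diameter and 12 mm tall above the plate, at x = +-14, y = +-33 mm. Origin: centre of the underside. The gauge lies on the plate along the rest's y, its thin ends between the pegs, its axis 13 mm above the desk.
- tin: Bystander, leave alone: round tin, 66 mm in diameter, 33 mm high, blue lid over a white body. Origin: centre of the underside.
- counter: Bystander, leave alone: round chromed hand tally counter, 59 x 53 x 32 mm. Origin: centre of the underside.
Mind the look-alikes: they are no part of the job. Leave any pink look-alike of the ringed_a alone.

How it is judged:
By the outcome, as a careful person would: the job done as asked, in the order asked, and still so for the second after the job is handed in, with the robot touching nothing.
It also fails if it takes over 99 s, if anything falls off the work surface, if the arm or the gripper's body presses on something with over 40 N, if the wrist force passes 120 N, or if a joint passes its speed limit or range.

ROBOT

A 7-joint arm with a two-finger parallel gripper is mounted at the origin on the work surface; the furniture and walls round the work are solid. World frame = base frame: x ahead of the robot, y to its left, z up, the work surface at z = 0. Lengths are in m, angles in rad, forces in N, time in s.
With the tool pointing down it reaches from about 0.4 to 0.85 m from the base axis. Payload 10.4 kg.
Tool frame: the origin (TCP) lies at the very end of the fingers, on their centre line; the grasp point (between the pads) lies 19 mm behind it; x points along the fingers, y is the direction in which the jaws open and shut, and the axes are right-handed (so a half turn about x gives the same grasp; the last joint's range is limited). The gripper opens to 85 mm and grips with 20 to 120 N. Pads are 22 mm wide; open, the fingers measure 114 mm over their backs; the gripper's body (76 mm by 85 mm) begins 54 mm behind the grasp point. The pads swing forward as they close: fully open they stand 13 mm farther back than shut.
Start: joints at [1.263, 0.332, -0.065, 1.46, 0.022, 1.35, -0.088], TCP at [0.176, -0.6, 0.231] pointing down, gripper open.
Joint ranges: [-2.6, 2.6], [-0.5, 2.12], [-1.47, 1.34], [0.16, 2.42], [-1.27, 4.41], [0.06, 2.06], [-2.6, 2.6]. Speed limits (rad/s): [2.22, 2.22, 2.79, 2.79, 3.14, 3.14, 3.14].

INTERFACE

Orientations are given as a unit quaternion [x, y, z, w].
In Python, from workcell import monitor, camera, ticket, regions_of gives the robot as it stands.
- The arm moves only by the tool step_arm, never from a script. Its argument "increments" is a list of rows, each a list of 5 numbers: the finger opening in m, from 0 to 0.0854, then the shift along the world's x, y, z in m, then the turn about the world's z in rad. A call has 1 to 12 rows; each row shifts and turns the commanded pose from where the row before left it; what a row does not reach is not made up. A row lasts 1/12 s, in which the tool goes at most 41.7 mm and 7.16 degrees, less where a joint would pass 70% of its speed; a pose out of reach is approached as far as the arm can. A call with a gripper value outside its range is refused whole. The fingers move at their own pace and stop on an object; "force" is the grip in N (left out, the last holds). Time passes only in rows, so rows that do not move let the fingers close. It gives the time, the measured TCP pose, the force and the opening at its end, in the units of the state.
- monitor.get_obs(): the state, without advancing time (a new reading comes with each control period).
- camera(name): name is "side" or "top" or "wrist"; returns a dict with "color" (480x640x3 uint8, red, green, blue), "range_z" (480x640 float32, m along the optical axis (not along the pixel's ray), 0 where there is no reading), "fx", "fy", "cx", "cy" (pixels), "cam_to_world" (4x4, takes a point from camera to world coordinates). Camera axes: x right, y up, looking along -z (the intrinsics and any distortion apply to the point x, -y, -z); pixel columns grow to the right and rows downward; lengths in m; the calibration is good to about 2 mm. The wrist camera is an equidistant fisheye: a pixel r from the principal point sees the ray r / f radians off the axis. A picture is of the moment at which its call begins.
- ticket.hand_in(): hands the job in, once; it reports no verdict.
Trained networks look in a picture, given as the dict that the camera call returned (one of the last four; its "shot" number tells which), for a name from the list of things; names that differ only in an ending like _2 or _b are one class to them, and where a whole thing is asked for, a point or a joint stands for the part that bears it (a point fixed in the world has none). Each returns a list of dicts, best first, with "p" (0 to 1); they miss things now and then, are a little off and sometimes report something else, mostly with a low value. They report only what shows in the picture. A call takes as long as a camera call. They do not tell look-alikes from the thing itself.
- regions_of(picture, query): "region" (480x640 bool, what is visible of it) and "centre" ([row, column] in pixels, amid what is visible of it).
The state is a dict: "clock": time; "joint_pos": joint angles; "joint_velocities": joint speeds; "tau": joint torques, N m; "position": TCP position; "ee_rot": TCP orientation; "ft_force": force on the tool from outside, world axes, zero at the start; "torque": the same for the moment, N m; "grip_width": opening from 0.0 (shut) to 1.0 (fully open).
Only numpy, scipy, OpenCV 4.12 (cv2) and the standard library are available. Lean on these libraries where they do the work, as an engineer would, in place of code of your own. Each camera call takes 0.05 s, during which the arm holds its last target. There are 200 camera calls.

## Working session

There is one attempt and no reset: what is moved stays moved. The work goes in short steps, Python scripts to look and compute and a tool call to move; the robot and the scene stay as the last step left them, time stands still between calls to the robot, and variables do not carry over. Pictures are saved under pics/ and viewed, about 12 in all and at most 16, crops included, and the job is handed in when it is done.

Besides the shell and the picture viewer there is one more tool, called after "Emit:" as name([rows], argument=value, ...), one row to a line, values as JSON. step_arm: Moves the arm, as the interface text tells. Its arguments: {"type":"object","properties":{"increments":{"type":"array"},"force":{"type":"number"}},"required":["increments"]}

```bash
mkdir -p pics
cat > h.py <<'E'
import numpy as np, cv2
from workcell import monitor, camera, ticket, regions_of
def world(p,r,c,z=None):
    d=p["range_z"][r,c]
    v=np.stack([(c-p["cx"])/p["fx"]*d,-(r-p["cy"])/p["fy"]*d,-d,np.ones_like(d)],-1)
    return (v@np.array(p["cam_to_world"]).T)[...,:3]
def cloud(p):
    r,c=np.mgrid[:480,:640]; return world(p,r,c)
def save(p,n): cv2.imwrite("pics/"+n,p["color"][...,::-1])
E
python3 - <<'E'
from h import *
o=monitor.get_obs();print(o)
p=camera("top");save(p,"top0.png");s=camera("side");save(s,"side0.png")
print(p["cam_to_world"],p["fx"],p.keys())
W=cloud(p)
for q in ["ringed_a","plain_a","gauge_mid","ring_tray","blank_tray","gauge_rest","tin","counter"]:
    for d in regions_of(p,q):
        m=d["region"]&(p["range_z"]>0)
        if m.sum()<10: continue
        w=W[m]; c,sz,a=cv2.minAreaRect((w[:,:2]*1000).astype(np.float32))
        print(q,round(d["p"],2),np.round(d["centre"]),m.sum(),"med",np.round(np.median(w,0),3),"rect",np.round(c),np.round(sz),round(a), "z95",np.round(np.percentile(w[:,2],95),3), p["color"][m].mean(0).round())
E
```

```text
{'clock': 0.0, 'joint_pos': array([ 1.26337596,  0.33287132, -0.06469166,  1.46095405,  0.02158668,
        1.34993994, -0.08845613]), 'joint_velocities': array([-0.00054757, -0.00104035,  0.00087287, -0.00065762,  0.00123651,
       -0.00051908, -0.00240472]), 'tau': array([ 1.18287821e-04, -6.25449944e+01,  4.89103713e-02, -3.91617072e+01,
        1.61452848e-02,  9.72371665e-03, -2.08693734e-05]), 'position': array([ 0.17549721, -0.59944259,  0.2305102 ]), 'ee_rot': array([-0.69985038, -0.10089185,  0.70004098, -0.09986447]), 'ft_force': array([0.44998381, 0.0493537 , 0.25266656]), 'torque': array([-0.03194862, -0.06050706, -0.00657832]), 'grip_width': 0.999779928389174}
[[ 0.01784019  0.98626028 -0.16423275  0.35131477]
 [-0.99981904  0.01868237  0.00358466  0.06571034]
 [ 0.00660366  0.16413908  0.9864151   0.95910237]
 [ 0.          0.          0.          1.        ]] 595.9305014503357 dict_keys(['color', 'range_z', 'fx', 'fy', 'cx', 'cy', 'cam_to_world', 'shot'])
ringed_a 0.92 [350. 402.] 615 med [ 0.346 -0.072  0.008] rect [343. -67.] [26. 70.] 26 z95 0.013 [198. 110. 131.]

[... 642 characters left out ...]
4. 103.] 0 z95 0.011 [93. 90. 90.]
blank_tray 0.96 [228. 194.] 7536 med [0.533 0.26  0.003] rect [536. 261.] [208. 102.] 10 z95 0.015 [114. 108. 105.]
gauge_rest 0.72 [287. 293.] 2704 med [0.439 0.096 0.006] rect [440.  96.] [102.  71.] 81 z95 0.009 [135. 131. 129.]
tin 0.85 [137. 335.] 1421 med [0.68  0.027 0.032] rect [834.   8.] [ 65. 373.] 83 z95 0.035 [55. 77. 96.]
tin 0.27 [140. 269.] 668 med [0.678 0.142 0.023] rect [684. 143.] [53. 45.] 8 z95 0.032 [140. 135. 130.]
counter 0.75 [141. 268.] 717 med [0.68  0.141 0.023] rect [684. 142.] [54. 48.] 7 z95 0.032 [139. 133. 127.]
counter 0.38 [242. 469.] 7659 med [ 0.521 -0.184  0.004] rect [ 524. -185.] [210. 103.] 0 z95 0.011 [93. 90. 89.]
```

View pics/top0.png

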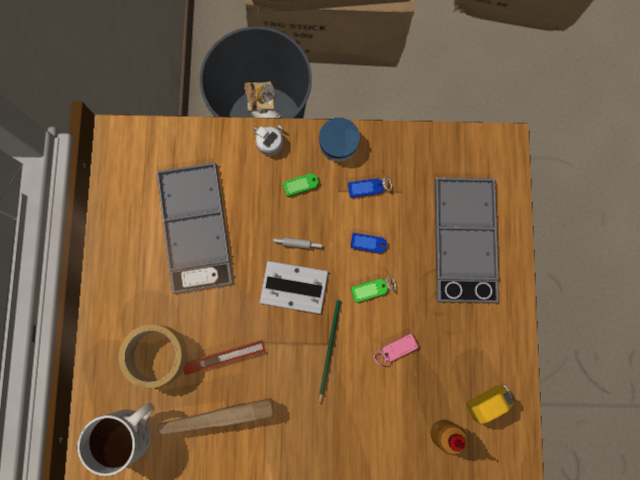

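View pics/side0.png

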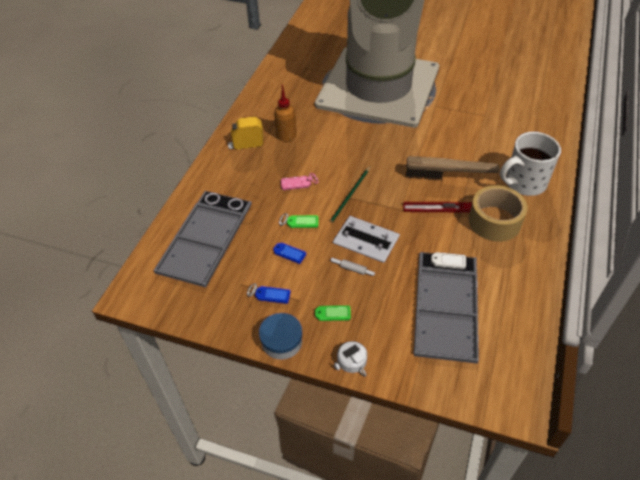

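The pictures show the green and blue tags with rings at (286,368) and (186,367), and the blanks at (240,367) and (186,300). The pink look-alike is at (348,400). The ring tray is on the right with its ledge at row 290. The blank tray is on the left with its ledge at row 275. The gauge is at (244,298) and the rest at (287,294).

Run:
```python
from h import *
from scipy.spatial.transform import Rotation as R
o=monitor.get_obs();print(R.from_quat(o["ee_rot"]).as_matrix().round(3))
p=camera("top");W=cloud(p)
r,c=np.mgrid[:480,:640]
def plane(z):
    M=np.array(p["cam_to_world"]);v=np.stack([(c-p["cx"])/p["fx"],-(r-p["cy"])/p["fy"],-np.ones(c.shape)],-1)@M[:3,:3].T
    return M[:3,3]+v*((z-M[2,3])/v[...,2])[...,None]
H=cv2.cvtColor(p["color"],cv2.COLOR_RGB2HSV).astype(int)
masks={"g":(abs(H[...,0]-57)<18)&(H[...,1]>90)&(H[...,2]>60),"b":(abs(H[...,0]-113)<12)&(H[...,1]>130)&(H[...,2]>50)}
P=plane(.007)*1000
for k,m in masks.items():
    n,l,st,_=cv2.connectedComponentsWithStats(cv2.morphologyEx(m.astype(np.uint8),cv2.MORPH_OPEN,np.ones((2,2),np.uint8)))
    for i in range(1,n):
        if 250<st[i,4]<900:
            w=P[l==i][:,:2]; C,sz,a=cv2.minAreaRect(w.astype(np.float32))
            u=np.linalg.svd(w-w.mean(0),full_matrices=False)[2][0]; u*=np.sign(u[1])
            print(k,st[i],"mean",w.mean(0).round(1),"rect",np.round(C,1),np.round(sz,1),"long axis deg",np.degrees(np.arctan2(u[1],u[0])).round(1))
for q,z in [("gauge_mid",.007),("gauge_rest",.006),("ring_tray",.01),("blank_tray",.01)]:
    d=regions_of(p,q)[0]; m=d["region"]; w=(plane(z)*1000)[m][:,:2].astype(np.float32);C,sz,a=cv2.minAreaRect(w)
    u=np.linalg.svd(w-w.mean(0),full_matrices=False)[2][0]; u*=np.sign(u.sum())
    print(q,"mean",w.mean(0).round(1),"rect",np.round(C,1),np.round(sz,1),round(a,1),"long axis",np.degrees(np.arctan2(u[1],u[0])).round(1))
img=cv2.resize(p["color"][160:320,150:510,::-1],None,fx=2.2,fy=2.2,interpolation=cv2.INTER_CUBIC);cv2.imwrite("pics/crop1.png",img)
```

```text
[[ 0.     0.281 -0.96 ]
 [-0.    -0.96  -0.281]
 [-1.     0.    -0.   ]]
g [284 174  36  23 518] mean [607.9  86.7] rect [608.3  85.8] [26.3 57.5] long axis deg 108.8
g [352 280  37  23 552] mean [435.6 -26.7] rect [435.9 -27.5] [26.  56.6] long axis deg 107.4
b [349 180  35  18 489] mean [604.3 -19.5] rect [604.5 -20.4] [25.4 56. ] long axis deg 99.1
b [352 234  36  20 506] mean [512.2 -24.8] rect [512. -26.] [56.7 24.8] long axis deg 81.8
gauge_mid mean [510.8  93. ] rect [510.9  91. ] [77. 17.] 85.0 long axis 84.9
gauge_rest mean [439.1  95.1] rect [439.6  95. ] [99.8 70.1] 81.4 long axis 79.9
ring_tray mean [438.  -28.4] rect [438.7 -32.6] [26.6 72.6] 17.4 long axis 110.4
blank_tray mean [532.3 258.3] rect [533.8 258.9] [205.7 101.9] 10.0 long axis 10.2
```

View pics/crop1.png

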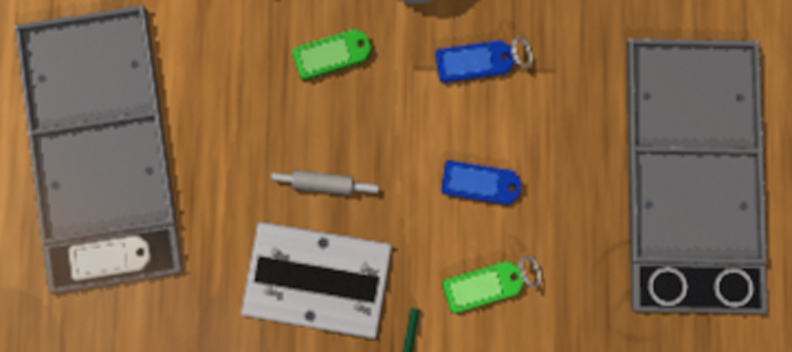

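Emit:
step_arm([
  [0.0854, 0.0145, 0.032, 0, 0.089],
  [0.0854, 0.0145, 0.032, 0, 0.089],
  [0.0854, 0.0145, 0.032, 0, 0.089],
  [0.0854, 0.0145, 0.032, 0, 0.089],
  [0.0854, 0.0145, 0.032, 0, 0.089],
  [0.0854, 0.0145, 0.032, 0, 0.089],
  [0.0854, 0.0145, 0.032, 0, 0.089],
  [0.0854, 0.0145, 0.032, 0, 0.089],
  [0.0854, 0.0145, 0.032, 0, 0.089],
  [0.0854, 0.0145, 0.032, 0, 0.089],
  [0.0854, 0.0145, 0.032, 0, 0.089],
  [0.0854, 0.0145, 0.032, 0, 0.089],
], force=40)

```text
clock: 1.75
position: [0.35, -0.2143, 0.2316]
ee_rot: [-0.55, -0.443, 0.551, -0.444]
ft_force: [0.6, -0.8, 0.1]
grip_width: 0.998
```

Emit:
step_arm([
  [0.0854, 0.0145, 0.032, 0, 0.089],
  [0.0854, 0.0145, 0.032, 0, 0.089],
  [0.0854, 0.0145, 0.032, 0, 0.089],
  [0.0854, 0.0145, 0.032, 0, 0.089],
  [0.0854, 0.0145, 0.032, 0, 0.089],
  [0.05, 0.0145, 0.032, 0, 0.089],
  [0.05, 0, 0, 0, 0],
  [0.05, 0, 0, 0, 0],
])

```text
clock: 2.42
position: [0.437, -0.0221, 0.2315]
ee_rot: [0.414, 0.573, -0.414, 0.573]
ft_force: [-0.4, -1.3, -0.8]
grip_width: 0.603
```

```bash
cat >> h.py <<'E'
def wplane(p,z):
    r,c=np.mgrid[:480,:640].astype(float); M=np.array(p["cam_to_world"])
    x=(c-p["cx"])/p["fx"]; y=(r-p["cy"])/p["fy"]; t=np.hypot(x,y)+1e-9; s=np.sin(t)/t
    v=np.stack([x*s,-y*s,-np.cos(t)],-1)@M[:3,:3].T
    return (M[:3,3]+v*((z-M[2,3])/v[...,2])[...,None])*1000
def tags(p,z=.007):
    P=wplane(p,z); H=cv2.cvtColor(p["color"],cv2.COLOR_RGB2HSV).astype(int)
    ms={"g":(abs(H[...,0]-57)<18)&(H[...,1]>90)&(H[...,2]>60),"b":(abs(H[...,0]-113)<12)&(H[...,1]>130)&(H[...,2]>50)}
    for k,m in ms.items():
        n,l,st,_=cv2.connectedComponentsWithStats(cv2.morphologyEx(m.astype(np.uint8),cv2.MORPH_OPEN,np.ones((3,3),np.uint8)))
        for i in range(1,n):
            if st[i,4]>250:
                w=P[l==i][:,:2]; C,sz,a=cv2.minAreaRect(w.astype(np.float32))
                u=np.linalg.svd(w-w.mean(0),full_matrices=False)[2][0]; u*=np.sign(u[1])
                if max(sz)<90: print(k,st[i],"rect",np.round(C,1),np.round(sz,1),"axis",np.degrees(np.arctan2(u[1],u[0])).round(1))
E
python3 - <<'E'
from h import *
p=camera("wrist");save(p,"w1.png");tags(p)
print(monitor.get_obs()["position"])
E
```

```text
g [ 499  135   24   53 1114] rect [611.1  91.2] [28.  56.7] axis 109.1
g [ 313  180   26   56 1373] rect [439.8 -22.8] [25.2 56.6] axis 107.4
b [ 377  202   41   53 1164] rect [515.7 -20.9] [56.2 24.9] axis 82.0
b [459 226  29  50 980] rect [608.1 -15.8] [25.9 57.1] axis 99.9
[ 0.43659777 -0.02368501  0.23134779]
```

View pics/w1.png

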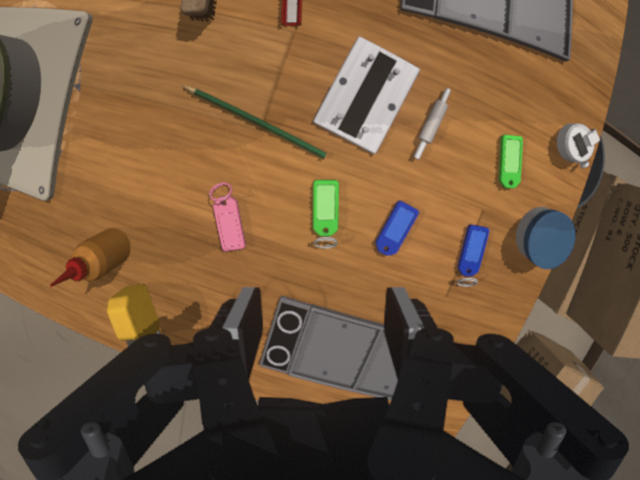

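Emit:
step_arm([
  [0.05, 0, 0, -0.038, 0],
  [0.05, 0, 0, -0.038, 0],
  [0.05, 0, 0, -0.038, 0],
  [0.05, 0, 0, -0.026, 0],
  [0.05, 0, 0, 0, 0],
])

```text
clock: 2.88
position: [0.4328, -0.0252, 0.0869]
ee_rot: [0.415, 0.574, -0.417, 0.569]
ft_force: [-0.9, -0.0, -0.8]
grip_width: 0.587
```

Run:
```python
from h import *
p=camera("wrist");save(p,"w2.png");tags(p)
print(monitor.get_obs()["position"])
```

```text
g [ 586  138   32   77 2070] rect [610.3  90.7] [30.8 57. ] axis 109.4
g [ 316  205   41   88 3421] rect [439.8 -22.8] [25.2 57.6] axis 108.0
b [ 414  238   65   80 2544] rect [515.2 -20.5] [56.  26.3] axis 83.0
b [ 525  269   45   70 1897] rect [607.1 -15.5] [29.  57.6] axis 101.2
[ 0.43460332 -0.02484266  0.089733  ]
```

View pics/w2.png

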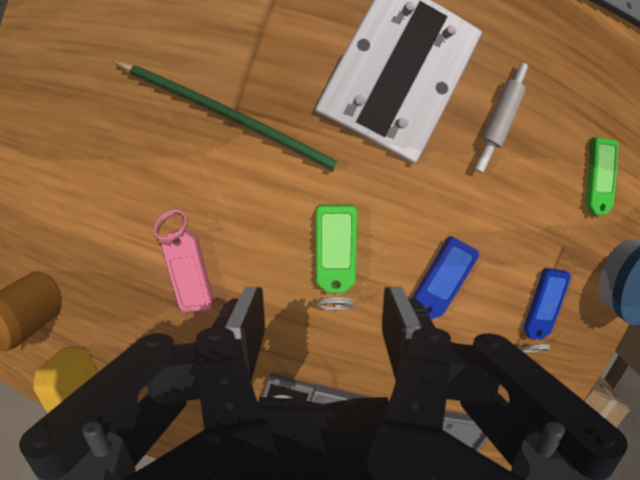

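Emit:
step_arm([
  [0.05, 0.004, 0.001, -0.03, 0],
  [0.05, 0, 0, -0.03, 0],
  [0.05, 0, 0, -0.016, 0],
  [0.05, 0, 0, -0.006, 0],
  [0.05, 0, 0, 0, 0],
  [0.05, 0, 0, 0, 0],
])

```text
clock: 3.43
position: [0.4419, -0.0234, 0.0111]
ee_rot: [0.416, 0.572, -0.415, 0.573]
ft_force: [0.3, 0.2, 0.2]
grip_width: 0.585
```

Emit:
step_arm([
  [0.05, -0.002, 0, -0.006, 0],
  [0.05, 0, 0, -0.001, 0],
  [0.015, 0, 0, 0, 0],
  [0.015, 0, 0, 0, 0],
  [0.015, 0, 0, 0, 0],
  [0.015, 0, 0, 0, 0],
  [0.015, 0, 0, 0, 0],
  [0.015, 0, 0, 0, 0],
])

```text
clock: 4.1
position: [0.439, -0.0229, 0.003]
ee_rot: [0.415, 0.572, -0.415, 0.573]
ft_force: [-2.2, -0.4, 5.8]
grip_width: 0.281
```

Emit:
step_arm([
  [0.015, 0, 0, 0.02, 0],
  [0.015, 0, 0, 0.03, 0],
  [0.015, 0, 0, 0.03, 0],
  [0.015, 0.013, -0.03, 0.01, -0.058],
  [0.015, 0.013, -0.03, 0, -0.058],
  [0.015, 0.013, -0.03, 0, -0.058],
  [0.015, 0.013, -0.03, 0, -0.058],
  [0.015, 0.012, -0.031, 0, -0.058],
  [0.015, 0, 0, 0, 0],
  [0.015, 0, 0, 0, 0],
])

```text
clock: 4.93
position: [0.5027, -0.1755, 0.0922]
ee_rot: [0.494, 0.506, -0.494, 0.506]
ft_force: [-0.5, 1.3, 0.5]
grip_width: 0.276
```

Run:
```python
from h import *
p=camera("wrist");save(p,"w3.png");tags(p,.07)
print(monitor.get_obs()["position"],monitor.get_obs()["grip_width"])
for d in regions_of(p,"ring_tray"):
    w=wplane(p,.008)[d["region"]][:,:2].astype(np.float32); print(d["p"],cv2.minAreaRect(w))
```

```text
g [ 292  242   64  126 7335] rect [ 502.6 -188.5] [30.5 70.1] axis 90.5
b [ 326    0   47   50 1820] rect [510.5 -52.5] [25.6 17.9] axis 73.6
b [ 470    0   43   56 1798] rect [579.1 -46.2] [19.7 28.7] axis 91.9
[ 0.50259336 -0.17385836  0.09223702] 0.2798975894285943
0.93 ((526.3742065429688, -179.88632202148438), (204.4480743408203, 99.81820678710938), 0.20979546010494232)
```

View pics/w3.png

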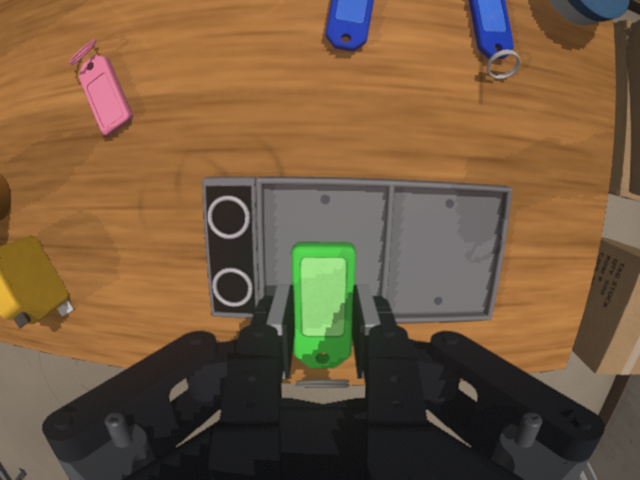

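Emit:
step_arm([
  [0.015, 0, 0, -0.035, 0],
  [0.015, 0, 0, -0.03, 0],
  [0.015, 0, 0, -0.014, 0],
  [0.015, 0, 0, -0.005, 0],
  [0.015, 0, 0, -0.001, 0],
  [0.015, 0, 0, 0, 0],
  [0.015, 0, 0, 0, 0],
])

```text
clock: 5.62
position: [0.5035, -0.1737, 0.0086]
ee_rot: [0.494, 0.506, -0.493, 0.507]
ft_force: [-0.2, -0.0, 0.6]
grip_width: 0.275
```

Emit:
step_arm([
  [0.015, 0, 0, -0.002, 0],
  [0.015, 0, 0, 0, 0],
  [0.038, 0, 0, 0, 0],
  [0.038, 0, 0, 0, 0],
  [0.038, 0, 0, 0, 0],
  [0.038, 0, 0, 0.006, 0],
  [0.038, 0, 0, 0.02, 0],
  [0.045, 0, 0, 0.03, 0],
  [0.05, 0, 0, 0.035, 0],
])

```text
clock: 6.37
position: [0.5014, -0.1733, 0.0965]
ee_rot: [0.493, 0.508, -0.494, 0.505]
ft_force: [0.6, -0.7, 0.6]
grip_width: 0.585
```

Emit:
step_arm([
  [0.05, 0.017, 0.026, 0, 0.025],
  [0.05, 0.017, 0.026, 0, 0.025],
  [0.05, 0.017, 0.026, 0, 0.025],
  [0.05, 0.017, 0.026, 0, 0.025],
  [0.05, 0.018, 0.027, 0, 0.025],
  [0.05, 0.018, 0.027, 0, 0.025],
  [0.05, 0, 0, 0, 0],
  [0.05, 0, 0, 0, 0],
])

```text
clock: 7.03
position: [0.6071, -0.0133, 0.0966]
ee_rot: [0.454, 0.543, -0.453, 0.543]
ft_force: [0.5, -0.4, -0.6]
grip_width: 0.585
```

Run:
```python
from h import *
p=camera("wrist");save(p,"w4.png");tags(p,.007)
print(monitor.get_obs()["position"],monitor.get_obs()["grip_width"])
```

```text
g [ 336   42   52   91 3505] rect [612.2  91. ] [25.7 57.6] axis 108.9
b [ 168  189   48   84 2672] rect [516.4 -20.9] [57.4 25.1] axis 81.3
b [ 307  207   39   83 2994] rect [608.8 -15.7] [24.4 56.7] axis 99.3
[ 0.60655744 -0.01545566  0.09640649] 0.5835784041660003
```

View pics/w4.png

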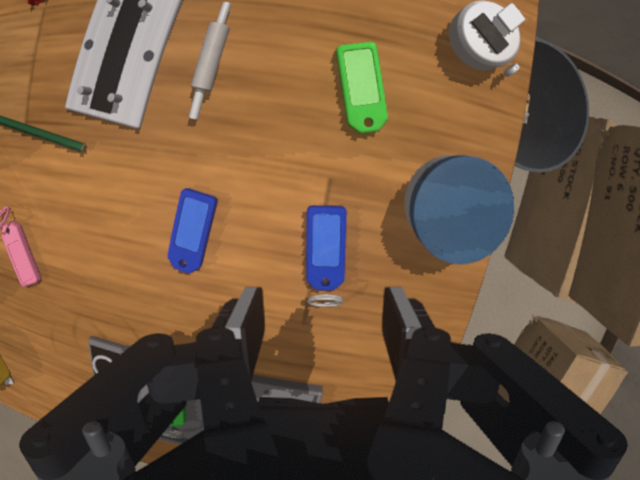

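Emit:
step_arm([
  [0.05, 0.002, 0, -0.035, 0],
  [0.05, 0, 0, -0.035, 0],
  [0.05, 0, 0, -0.016, 0],
  [0.05, 0, 0, -0.006, 0],
  [0.05, 0, 0, -0.001, 0],
  [0.05, 0, 0, 0, 0],
  [0.05, 0, 0, 0, 0],
])

```text
clock: 7.67
position: [0.6096, -0.0163, 0.0051]
ee_rot: [0.455, 0.541, -0.454, 0.543]
ft_force: [-1.1, -1.0, -0.9]
grip_width: 0.587
```

Emit:
step_arm([
  [0.05, 0, 0, -0.001, 0],
  [0.015, 0, 0, 0, 0],
  [0.015, 0, 0, 0, 0],
  [0.015, 0, 0, 0, 0],
  [0.015, 0, 0, 0, 0],
  [0.015, 0, 0, 0, 0],
  [0.015, 0, 0, 0, 0],
  [0.015, 0, 0, 0.02, 0],
  [0.015, 0, 0, 0.03, 0],
  [0.015, 0, 0, 0.03, 0],
])

```text
clock: 8.5
position: [0.6078, -0.0157, 0.0827]
ee_rot: [0.454, 0.543, -0.454, 0.541]
ft_force: [1.0, -0.4, 0.6]
grip_width: 0.279
```

Emit:
step_arm([
  [0.015, -0.004, -0.026, 0, -0.025],
  [0.015, -0.004, -0.026, 0, -0.025],
  [0.015, -0.004, -0.026, 0, -0.025],
  [0.015, -0.004, -0.026, 0, -0.025],
  [0.015, -0.004, -0.026, 0, -0.025],
  [0.015, -0.004, -0.027, 0, -0.025],
  [0.015, 0, 0, 0, 0],
  [0.015, 0, 0, 0, 0],
  [0.015, 0, 0, 0, 0],
])

```text
clock: 9.25
position: [0.5848, -0.172, 0.0824]
ee_rot: [0.493, 0.507, -0.493, 0.507]
ft_force: [0.2, 1.3, 1.2]
grip_width: 0.276
```

Run:
```python
from h import *
p=camera("wrist");save(p,"w5.png");tags(p,.007);tags(p,.09)
print(monitor.get_obs()["position"],monitor.get_obs()["grip_width"])
for d in regions_of(p,"ring_tray"):
    w=wplane(p,.008)[d["region"]][:,:2].astype(np.float32); print(d["p"],cv2.minAreaRect(w))
```

```text
g [ 173  208   45   87 3280] rect [ 502.1 -175.2] [27.5 58.6] axis 90.0
b [ 192    0   48   53 1905] rect [514.9 -32.4] [34.8 25.8] axis 78.2
g [ 173  208   45   87 3280] rect [ 532.6 -147.3] [17.  36.3] axis 90.0
b [ 192    0   48   53 1905] rect [540.5 -58.8] [21.6 16. ] axis 78.2
b [ 292  241   64  125 7183] rect [ 584.  -169.3] [24.5 56.5] axis 90.5
[ 0.58492592 -0.17134946  0.08246611] 0.27456472666033727
0.82 ((526.17138671875, -179.82568359375), (203.63096618652344, 100.00972747802734), 0.3027501106262207)
```

View pics/w5.png

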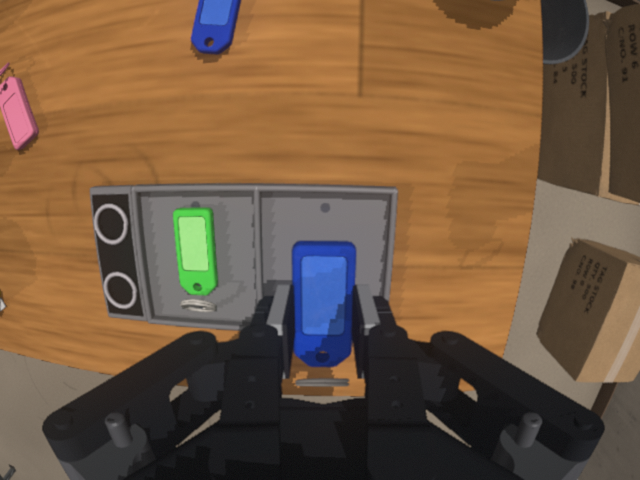

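Emit:
step_arm([
  [0.015, 0, -0.002, -0.035, 0],
  [0.015, 0, 0, -0.027, 0],
  [0.015, 0, 0, -0.009, 0],
  [0.015, 0, 0, -0.004, 0],
  [0.015, 0, 0, -0.001, 0],
  [0.015, 0, 0, 0, 0],
  [0.015, 0, 0, 0, 0],
])

```text
clock: 9.93
position: [0.5855, -0.1744, 0.0075]
ee_rot: [0.494, 0.506, -0.493, 0.507]
ft_force: [0.4, 0.6, 0.2]
grip_width: 0.279
```

Emit:
step_arm([
  [0.015, 0, 0, -0.001, 0],
  [0.038, 0, 0, 0, 0],
  [0.038, 0, 0, 0, 0],
  [0.038, 0, 0, 0, 0],
  [0.038, 0, 0, 0.006, 0],
  [0.038, 0, 0, 0.02, 0],
  [0.045, 0, 0, 0.03, 0],
  [0.05, 0, 0, 0.035, 0],
])

```text
clock: 10.6
position: [0.5835, -0.1745, 0.0964]
ee_rot: [0.493, 0.508, -0.494, 0.506]
ft_force: [0.9, -1.1, 0.4]
grip_width: 0.586
```

Emit:
step_arm([
  [0.05, -0.011, 0.025, 0, -0.027],
  [0.05, -0.011, 0.025, 0, -0.027],
  [0.05, -0.011, 0.025, 0, -0.027],
  [0.05, -0.012, 0.026, 0, -0.027],
  [0.05, -0.012, 0.026, 0, -0.027],
  [0.05, -0.012, 0.026, 0, -0.027],
  [0.05, 0, 0, 0, 0],
  [0.05, 0, 0, 0, 0],
])

```text
clock: 11.27
position: [0.5154, -0.0204, 0.0971]
ee_rot: [0.532, 0.465, -0.532, 0.466]
ft_force: [0.8, -1.1, 0.8]
grip_width: 0.585
```

Run:
```python
from h import *
p=camera("wrist");save(p,"w6.png");tags(p,.007)
print(monitor.get_obs()["position"],monitor.get_obs()["grip_width"],monitor.get_obs()["ee_rot"])
```

```text
g [ 416   16   65   87 3145] rect [611.6  90.9] [27.2 57.4] axis 108.8
b [ 306  202   39   84 2984] rect [516.  -20.7] [56.9 24.6] axis 81.5
[ 0.51584161 -0.02187701  0.09691489] 0.5834124718841642 [ 0.53259355  0.46480689 -0.53247084  0.46558938]
```

Emit:
step_arm([
  [0.05, 0, 0.001, -0.035, 0],
  [0.05, 0, 0, -0.035, 0],
  [0.05, 0, 0, -0.016, 0],
  [0.05, 0, 0, -0.006, 0],
  [0.05, 0, 0, -0.001, 0],
  [0.05, 0, 0, 0, 0],
  [0.05, 0, 0, -0.001, 0],
])

```text
clock: 11.9
position: [0.517, -0.0212, 0.0038]
ee_rot: [0.534, 0.464, -0.532, 0.465]
ft_force: [0.5, -0.7, 0.6]
grip_width: 0.587
```

Emit:
step_arm([
  [0.015, 0, 0, 0, 0],
  [0.015, 0, 0, 0, 0],
  [0.015, 0, 0, 0, 0],
  [0.015, 0, 0, 0, 0],
  [0.015, 0, 0, 0, 0],
  [0.015, 0, 0, 0, 0],
  [0.015, 0, 0, 0.02, 0],
  [0.015, 0, 0, 0.03, 0],
  [0.015, 0, 0, 0.03, 0],
])

```text
clock: 12.65
position: [0.515, -0.0206, 0.0833]
ee_rot: [-0.533, -0.465, 0.533, -0.465]
ft_force: [0.9, -0.3, 0.3]
grip_width: 0.274
```

Emit:
step_arm([
  [0.015, 0, 0.028, 0, 0.031],
  [0.015, 0, 0.028, 0, 0.031],
  [0.015, 0, 0.028, 0, 0.031],
  [0.015, 0, 0.028, 0, 0.031],
  [0.015, 0, 0.028, 0, 0.031],
  [0.015, 0, 0.028, 0, 0.031],
  [0.015, 0, 0.028, 0, 0.031],
  [0.015, 0, 0.028, 0, 0.031],
  [0.015, 0, 0.028, 0, 0.031],
  [0.015, 0, 0.028, 0, 0.031],
  [0.015, 0, 0, 0, 0],
  [0.015, 0, 0, 0, 0],
])

```text
clock: 13.65
position: [0.5151, 0.2611, 0.0828]
ee_rot: [0.454, 0.542, -0.453, 0.542]
ft_force: [-0.1, -0.6, -0.6]
grip_width: 0.281
```

Run:
```python
from h import *
p=camera("wrist");save(p,"w7.png");tags(p,.007);tags(p,.09)
o=monitor.get_obs();print(o["position"],o["grip_width"],o["ee_rot"])
for d in regions_of(p,"blank_tray"):
    w=wplane(p,.008)[d["region"]][:,:2].astype(np.float32); print(d["p"],cv2.minAreaRect(w))
```

```text
b [ 292  241   63  125 7165] rect [514.  263.6] [24.6 56.7] axis 99.6
[0.51557465 0.25934795 0.08253587] 0.27622599050523794 [ 0.45454047  0.54161469 -0.45444552  0.54178017]
0.69 ((538.0410766601562, 263.5228271484375), (204.90585327148438, 100.00894927978516), 10.460936546325684)
```

View pics/w7.png

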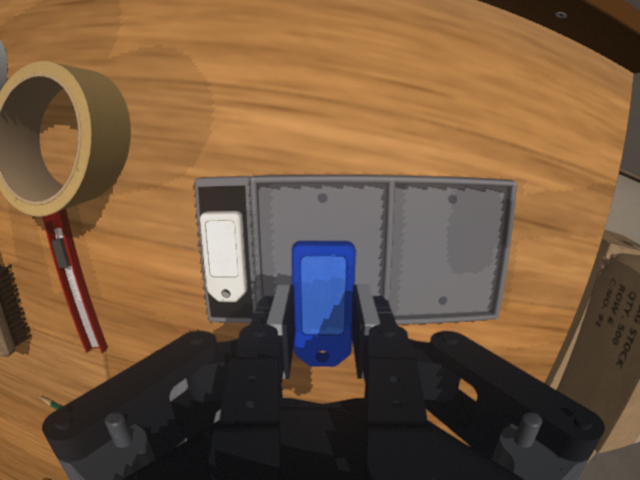

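Emit:
step_arm([
  [0.015, 0, 0, -0.035, 0],
  [0.015, 0, 0, -0.027, 0],
  [0.015, 0, 0, -0.009, 0],
  [0.015, 0, 0, -0.004, 0],
  [0.015, 0, 0, -0.001, 0],
  [0.015, 0, 0, 0, 0],
  [0.015, 0, 0, 0, 0],
])

```text
clock: 14.33
position: [0.5164, 0.259, 0.0075]
ee_rot: [0.455, 0.541, -0.454, 0.542]
ft_force: [0.3, -0.9, -0.6]
grip_width: 0.277
```

Emit:
step_arm([
  [0.015, 0, 0, -0.001, 0],
  [0.038, 0, 0, 0, 0],
  [0.038, 0, 0, 0, 0],
  [0.038, 0, 0, 0, 0],
  [0.038, 0, 0, 0.006, 0],
  [0.038, 0, 0, 0.02, 0],
  [0.045, 0, 0, 0.03, 0],
  [0.05, 0, 0, 0.035, 0],
])

```text
clock: 15.0
position: [0.5145, 0.2588, 0.0964]
ee_rot: [0.454, 0.542, -0.455, 0.541]
ft_force: [0.7, 0.1, 1.1]
grip_width: 0.582
```

Emit:
step_arm([
  [0.05, 0.014, -0.024, 0, 0.022],
  [0.05, 0.014, -0.024, 0, 0.022],
  [0.05, 0.014, -0.024, 0, 0.022],
  [0.05, 0.014, -0.024, 0, 0.022],
  [0.05, 0.014, -0.024, 0, 0.022],
  [0.05, 0.014, -0.024, 0, 0.022],
  [0.05, 0.013, -0.024, 0, 0.022],
  [0.05, 0, 0, 0, 0],
  [0.05, 0, 0, 0, 0],
])

```text
clock: 15.75
position: [0.6132, 0.0893, 0.0964]
ee_rot: [0.413, 0.574, -0.413, 0.574]
ft_force: [-0.4, 1.6, -0.2]
grip_width: 0.591
```

Run:
```python
from h import *
p=camera("wrist");save(p,"w8.png");tags(p,.007)
o=monitor.get_obs();print(o["position"],o["grip_width"],o["ee_rot"])
```

```text
g [  0 193  66  49 448] rect [379.9  35.7] [ 6.3 84.5] axis 170.0
g [ 303  198   40   86 3204] rect [612.   91.3] [25.3 57.9] axis 109.0
[0.61252377 0.0912171  0.09653417] 0.5836898428897612 [ 0.41208483  0.57490171 -0.41178431  0.57455008]
```

Emit:
step_arm([
  [0.05, 0, 0, -0.035, 0],
  [0.05, 0, 0, -0.035, 0],
  [0.05, 0, 0, -0.016, 0],
  [0.05, 0, 0, -0.006, 0],
  [0.05, 0, 0, -0.001, 0],
  [0.05, 0, 0, 0, 0],
  [0.05, 0, 0, -0.001, 0],
])

```text
clock: 16.38
position: [0.6137, 0.0921, 0.0043]
ee_rot: [0.412, 0.574, -0.411, 0.576]
ft_force: [-0.4, 0.4, 0.1]
grip_width: 0.585
```

Emit:
step_arm([
  [0.015, 0, 0, 0, 0],
  [0.015, 0, 0, 0, 0],
  [0.015, 0, 0, 0, 0],
  [0.015, 0, 0, 0, 0],
  [0.015, 0, 0, 0, 0],
  [0.015, 0, 0, 0, 0],
  [0.015, 0, 0, 0.02, 0],
  [0.015, 0, 0, 0.03, 0],
  [0.015, 0, 0, 0.03, 0],
])

```text
clock: 17.13
position: [0.612, 0.0911, 0.0832]
ee_rot: [0.411, 0.575, -0.412, 0.575]
ft_force: [0.7, -0.2, 0.9]
grip_width: 0.273
```

Emit:
step_arm([
  [0.015, -0.002, 0.026, 0, -0.022],
  [0.015, -0.002, 0.026, 0, -0.022],
  [0.015, -0.002, 0.026, 0, -0.022],
  [0.015, -0.002, 0.026, 0, -0.022],
  [0.015, -0.002, 0.026, 0, -0.022],
  [0.015, -0.003, 0.026, 0, -0.022],
  [0.015, -0.003, 0.027, 0, -0.022],
  [0.015, 0, 0, 0, 0],
  [0.015, 0, 0, 0, 0],
])

```text
clock: 17.88
position: [0.5958, 0.2765, 0.0829]
ee_rot: [0.454, 0.543, -0.453, 0.542]
ft_force: [0.3, -0.9, -0.1]
grip_width: 0.275
```

Run:
```python
from h import *
p=camera("wrist");save(p,"w9.png");tags(p,.01);tags(p,.09)
o=monitor.get_obs();print(o["position"],o["grip_width"],o["ee_rot"])
for d in regions_of(p,"blank_tray"):
    w=wplane(p,.008)[d["region"]][:,:2].astype(np.float32); print(d["p"],cv2.minAreaRect(w))
```

```text
b [ 175  213   43   86 3145] rect [516.5 259.2] [26.5 57.6] axis 98.4
g [ 292  241   64  125 7265] rect [594.7 279. ] [25.2 56.7] axis 99.5
b [ 175  213   43   86 3145] rect [541.1 291.2] [16.7 36.2] axis 98.4
[0.59661531 0.27442844 0.08265408] 0.27846308894167526 [ 0.45444082  0.54166676 -0.45424311  0.54198141]
0.59 ((536.8487548828125, 263.3573303222656), (205.50054931640625, 99.48678588867188), 10.197744369506836)
```

View pics/w9.png

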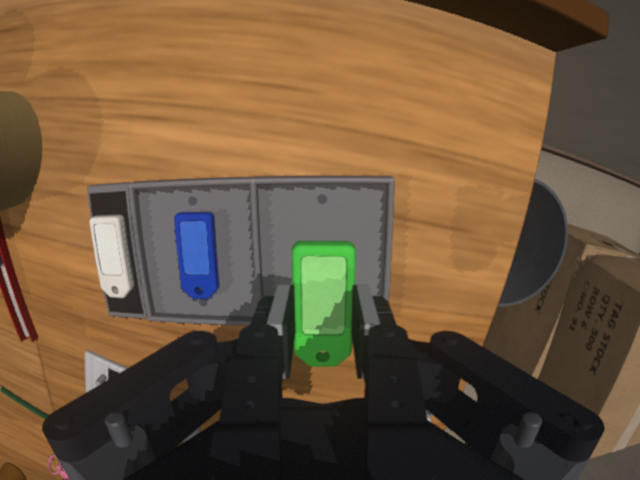

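Emit:
step_arm([
  [0.015, 0, 0, -0.035, 0],
  [0.015, 0, 0, -0.027, 0],
  [0.015, 0, 0, -0.009, 0],
  [0.015, 0, 0, -0.004, 0],
  [0.015, 0, 0, -0.001, 0],
  [0.015, 0, 0, 0, 0],
  [0.015, 0, 0, 0, 0],
])

```text
clock: 18.57
position: [0.5974, 0.2738, 0.0073]
ee_rot: [0.455, 0.541, -0.455, 0.542]
ft_force: [0.4, -0.1, -1.2]
grip_width: 0.277
```

Emit:
step_arm([
  [0.015, 0, 0, -0.001, 0],
  [0.038, 0, 0, 0, 0],
  [0.038, 0, 0, 0, 0],
  [0.038, 0, 0, 0, 0],
  [0.038, 0, 0, 0.006, 0],
  [0.038, 0, 0, 0.02, 0],
  [0.042, 0, 0, 0.03, 0],
  [0.042, 0, 0, 0.035, 0],
])

```text
clock: 19.23
position: [0.5956, 0.2737, 0.0962]
ee_rot: [0.454, 0.542, -0.455, 0.541]
ft_force: [1.1, -0.1, 0.5]
grip_width: 0.49
```

Emit:
step_arm([
  [0.042, -0.012, -0.025, 0, -0.037],
  [0.042, -0.012, -0.025, 0, -0.037],
  [0.042, -0.012, -0.025, 0, -0.037],
  [0.042, -0.012, -0.025, 0, -0.037],
  [0.042, -0.012, -0.026, 0, -0.038],
  [0.042, -0.011, -0.026, 0, -0.038],
  [0.042, -0.011, -0.026, 0, -0.038],
  [0.042, 0, 0, 0, 0],
  [0.042, 0, 0, 0, 0],
])

```text
clock: 19.98
position: [0.5146, 0.0945, 0.0969]
ee_rot: [-0.522, -0.476, 0.522, -0.477]
ft_force: [0.6, 0.5, 0.2]
grip_width: 0.493
```

Run:
```python
from h import *
p=camera("wrist");save(p,"w10.png")
o=monitor.get_obs();print(o["position"],o["grip_width"],o["ee_rot"])
for q,z in (("gauge_mid",.007),("gauge_rest",.006)):
  for d in regions_of(p,q):
    w=wplane(p,z)[d["region"]][:,:2].astype(np.float32); u=np.linalg.svd(w-w.mean(0),full_matrices=False)[2][0]
    print(q,d["p"],np.round(d["centre"]),w.mean(0),cv2.minAreaRect(w),np.degrees(np.arctan2(u[1],u[0]))%180)
```

```text
[0.51487403 0.09610178 0.09696466] 0.4893089781566093 [ 0.52185921  0.47714545 -0.52132545  0.47771849]
gauge_mid 0.88 [238. 322.] [513.51135  95.81822] ((513.1665649414062, 94.25221252441406), (80.48446655273438, 14.048921585083008), 84.30171203613281) 84.361626
```

View pics/w10.png

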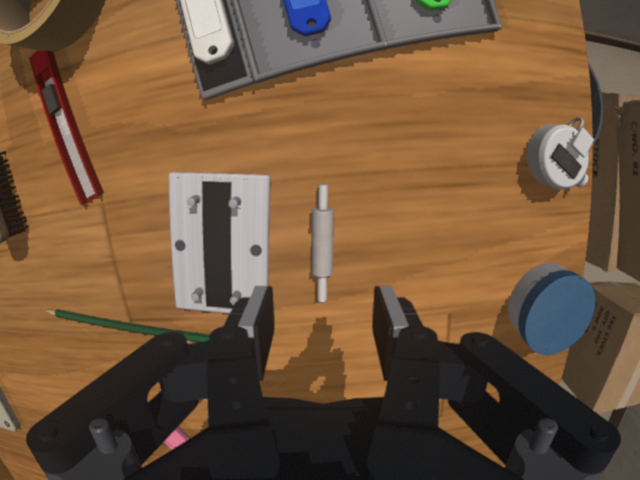

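Run:
```python
from h import *
p=camera("wrist")
H=cv2.cvtColor(p["color"],cv2.COLOR_RGB2HSV)
m=((H[...,1]<40)&(H[...,2]>120)).astype(np.uint8); box=np.zeros_like(m); box[165:320,160:285]=1; m*=box
n,l,st,_=cv2.connectedComponentsWithStats(m); i=1+st[1:,4].argmax()
w=wplane(p,.006)[l==i][:,:2].astype(np.float32);print(st[i],cv2.minAreaRect(w))
q=wplane(p,.018)
for r,c in ((198,193),(201,235),(290,198),(293,236)): print(q[r,c].round(1))
```

```text
[ 170  176  100  141 8552] ((442.8876953125, 99.33999633789062), (99.28662872314453, 69.27225494384766), 81.26335906982422)
[435.9 138.4  18. ]
[463.1 133.5  18. ]
[427.7  76.2  18. ]
[454.2  72.5  18. ]
```

Emit:
step_arm([
  [0.028, -0.0015, -0.001, -0.02, 0],
  [0.028, 0, 0, -0.03, 0],
  [0.028, 0, 0, -0.025, 0],
  [0.028, 0, 0, -0.012, 0],
  [0.028, 0, 0, -0.005, 0],
  [0.028, 0, 0, -0.001, 0],
  [0.028, 0, 0, 0, 0],
])

```text
clock: 20.77
position: [0.5138, 0.0958, 0.0041]
ee_rot: [0.522, 0.478, -0.521, 0.478]
ft_force: [-0.6, 0.5, -1.0]
grip_width: 0.327
```

Emit:
step_arm([
  [0.004, 0, 0, 0, 0],
  [0.004, 0, 0, 0, 0],
  [0.004, 0, 0, 0, 0],
  [0.004, 0, 0, 0, 0],
  [0.004, 0, 0, 0, 0],
  [0.004, 0, 0, 0.02, 0],
  [0.004, 0, 0, 0.03, 0],
  [0.004, -0.023, 0.001, 0.03, -0.017],
  [0.004, -0.023, 0.002, 0, -0.017],
  [0.004, -0.024, 0.002, 0, -0.018],
  [0.004, 0, 0, 0, 0],
  [0.004, 0, 0, 0, 0],
])

```text
clock: 21.77
position: [0.4427, 0.0998, 0.084]
ee_rot: [0.534, 0.463, -0.534, 0.465]
ft_force: [0.4, 0.4, -1.1]
grip_width: 0.141
```

Run:
```python
from h import *
p=camera("wrist");save(p,"w11.png")
o=monitor.get_obs();print(o["position"],o["grip_width"],o["ee_rot"])
M=np.array(p["cam_to_world"]);print(M[:3,3])
for q,z in (("gauge_mid",.007+o["position"][2]-.004),("gauge_rest",.006)):
  for d in regions_of(p,q):
    w=wplane(p,z)[d["region"]][:,:2].astype(np.float32)
    print(q,d["p"],np.round(d["centre"]),w.mean(0),cv2.minAreaRect(w))
```

```text
[0.44355915 0.09984906 0.08396922] 0.13813704158492787 [ 0.53403214  0.46319062 -0.53344317  0.46443785]
[0.45154612 0.16968747 0.22655386]
gauge_mid 0.62 [297. 325.] [442.30923 102.40175] ((441.6688537597656, 98.54678344726562), (82.07325744628906, 14.237175941467285), 82.22877502441406)
gauge_mid 0.56 [149. 626.] [596.0264 154.3675] ((594.9010009765625, 153.76446533203125), (30.065196990966797, 24.989110946655273), 88.60662841796875)
gauge_rest 0.81 [217. 327.] [444.61075 115.04762] ((442.9817199707031, 104.76969909667969), (88.50975799560547, 69.64753723144531), 81.44404602050781)
gauge_rest 0.38 [293. 621.] [685.7885    24.286251] ((685.1467895507812, 15.24655532836914), (60.18852233886719, 98.78038024902344), 15.254111289978027)
```

View pics/w11.png

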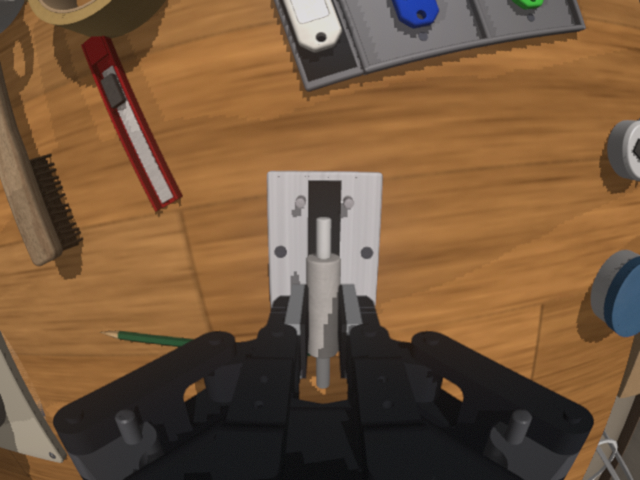

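Emit:
step_arm([
  [0.004, 0.001, 0.001, -0.03, 0],
  [0.004, 0, 0, -0.025, 0],
  [0.004, 0, 0, -0.009, 0],
  [0.004, 0, 0, -0.005, 0],
  [0.004, 0, 0, -0.002, 0],
  [0.004, 0, 0, 0, 0],
  [0.004, 0, 0, 0, 0],
])

```text
clock: 22.5
position: [0.445, 0.1014, 0.0133]
ee_rot: [0.534, 0.464, -0.533, 0.464]
ft_force: [0.4, 0.8, -0.7]
grip_width: 0.143
```

Emit:
step_arm([
  [0.004, 0, 0, -0.0015, 0],
  [0.004, 0, 0, -0.001, 0],
  [0.004, 0, 0, 0, 0],
  [0.004, 0, 0, 0, 0],
])

```text
clock: 22.83
position: [0.4449, 0.1012, 0.0107]
ee_rot: [0.534, 0.463, -0.533, 0.464]
ft_force: [-2.0, -1.4, 6.5]
grip_width: 0.142
```

Emit:
step_arm([
  [0.018, 0, 0, 0, 0],
  [0.022, 0, 0, 0, 0],
  [0.024, 0, 0, 0, 0],
  [0.024, 0, 0, 0, 0],
  [0.024, 0, 0, 0.004, 0],
  [0.024, 0, 0, 0.015, 0],
  [0.024, 0, 0, 0.03, 0],
  [0.024, 0, 0, 0.035, 0],
  [0.024, 0, 0, 0.035, 0],
  [0.024, 0, 0, 0.035, 0],
  [0.024, 0, -0.03, 0, 0],
  [0.024, 0, -0.04, 0, 0],
])

```text
clock: 23.83
position: [0.4455, 0.0334, 0.1666]
ee_rot: [0.534, 0.464, -0.531, 0.467]
ft_force: [0.4, -0.5, -0.6]
grip_width: 0.285
```

Run:
```python
from h import *
p=camera("wrist");tags(p,.01)
s=camera("top");t=camera("side");a=p["color"];b=t["color"][170:390,130:500]
P=wplane(p,.013)
for d in regions_of(p,"gauge_mid"):
    w=P[d["region"]][:,:2].astype(np.float32);print("gauge",d["p"],cv2.minAreaRect(w))
im=np.zeros((600,800,3),np.uint8);im[:300,:400]=cv2.resize(a,(400,300));im[300:,:]=cv2.resize(s["color"][150:330,140:520],(800,300));im[:300,400:]=cv2.resize(b,(400,300))
cv2.imwrite("pics/fin.png",im[...,::-1])
```

```text
g [138 224  78   7 364] rect [316.8  46.9] [ 4.7 74.9] axis 169.9
g [217 226  79   8 351] rect [388.4  34.5] [ 5.1 67.1] axis 170.1
gauge 0.98 ((443.8254089355469, 100.01271057128906), (79.46556854248047, 15.024893760681152), 82.2791748046875)
```

View pics/fin.png

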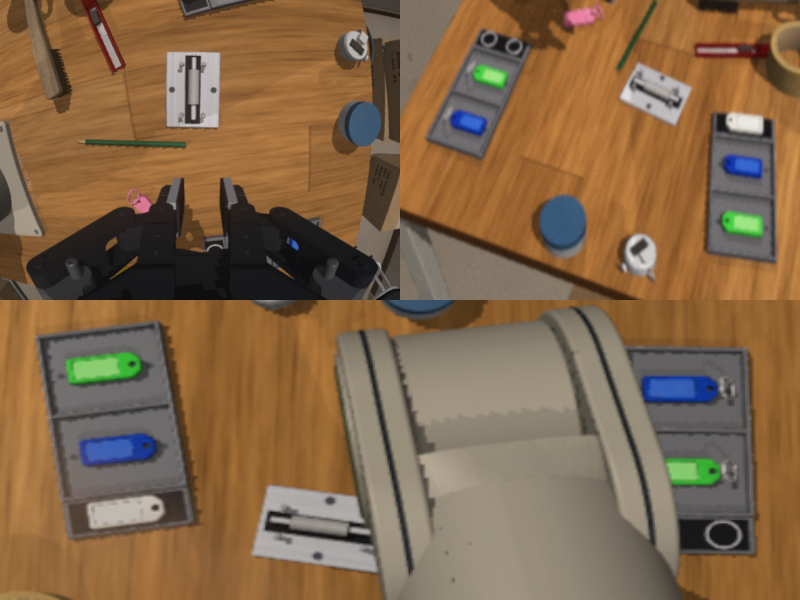

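All the tags lie flat in the right bays, and the gauge lies between the pegs at (443.8, 100.0). The tin and counter haven't moved. I'm handing in now.

```bash
python3 -c "
from workcell import ticket; print(ticket.hand_in())"
```

```text
the job is handed in; nothing more can be done
None
```

The job is done and handed in, with the last move ending at 23.8 s of the 99 s allowed.

- **Tags:** the two ringed tags went into the ring tray first, then the two blanks into the blank tray. The last pictures show one tag in each bay, each lying flat.
- **Gauge:** it went last and lies along its rest with its thin ends between the pegs. I measured its middle at (444, 100) mm and the rest's centre at (443, 99) mm, and their directions agree to about 1°.
- **Left alone:** the arm did not touch the tin, the counter or the pink look-alike. The last pictures show the tin and counter where they were.
- **Forces:** the highest force shown at the end of any move was about 7 N, when the gauge touched the plate.
- **Disagreement:** the top and wrist cameras differed by about 4 to 5 mm in both x and y. I went by the wrist camera, whose readings agreed at two heights, and the grasps and placings matched it.
- **Less certain check:** my by-eye estimate of the peg positions put the rest's centre about 6 mm off in y. I went by the plate outline, and the last picture shows the gauge seated.

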